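# Fill and close the chalk tubs and slide them onto their taped places

## Task

Put the gym's chalk tubs away for the evening: put all the loose chalk blocks into the open steel tubs (any tub will do, as long as the lids still close), slide every tub along the table, without lifting or tipping it, until it stands inside a tape ring of its own, and close each one with one of the steel lids, pressed fully home so that it lies flat on the rim all round. Any tub may take any ring and any lid. Leave the shaker, the dumbbell, the massage stick and the jar where they are.

Things in the scene. Friction and masses are not known exactly. Their poses are not given: they have to be found in the camera images.
- tub_1: open round stainless tub, empty at first, two or three are there, all alike: 90 mm outside diameter, 75 mm high, bore 82 mm (65 mm through the seal near the mouth), floor 6 mm thick, 0.5 to 0.8 kg, stub handle along its own -x. Origin: centre of the underside, z up
- tub_1_handle (a point): where to grip this tub's black stub handle: a level bar 16 mm wide and 16 mm thick (56 to 72 mm above the table), reaching from 45 to 95 mm from the tub's axis; this point is 78 mm from the axis, at mid height; x axis points at the tub
- tub_1_rim (a point): centre of this tub's mouth, at rim height (75 mm). Inside is a black rubber seal ring, its top 4 mm below the rim at first; it takes about 5 N to push down and stays where it is pushed
- lid_1: round steel lid, lying knob up, all alike, fits any tub: plug 76 mm across, 12 mm deep, bevelled below; disc 92 mm across, 5 mm thick; black knob 22 mm across, 28 mm tall. Origin: centre of the plug's underside, z up. Laid loosely on a tub the plug rests on the seal, disc 8 mm above the rim; pressed home, the disc lies on the rim, origin 63 mm above the tub's underside
- tub_2: open round stainless tub, empty at first, two or three are there, all alike: 90 mm outside diameter, 75 mm high, bore 82 mm (65 mm through the seal near the mouth), floor 6 mm thick, 0.5 to 0.8 kg, stub handle along its own -x. Origin: centre of the underside, z up
- tub_2_handle (a point): where to grip this tub's black stub handle: a level bar 16 mm wide and 16 mm thick (56 to 72 mm above the table), reaching from 45 to 95 mm from the tub's axis; this point is 78 mm from the axis, at mid height; x axis points at the tub
- tub_2_rim (a point): centre of this tub's mouth, at rim height (75 mm). Inside is a black rubber seal ring, its top 4 mm below the rim at first; it takes about 5 N to push down and stays where it is pushed
- lid_2: round steel lid, lying knob up, all alike, fits any tub: plug 76 mm across, 12 mm deep, bevelled below; disc 92 mm across, 5 mm thick; black knob 22 mm across, 28 mm tall. Origin: centre of the plug's underside, z up. Laid loosely on a tub the plug rests on the seal, disc 8 mm above the rim; pressed home, the disc lies on the rim, origin 63 mm above the tub's underside
- tub_3: open round stainless tub, empty at first, two or three are there, all alike: 90 mm outside diameter, 75 mm high, bore 82 mm (65 mm through the seal near the mouth), floor 6 mm thick, 0.5 to 0.8 kg, stub handle along its own -x. Origin: centre of the underside, z up
- tub_3_handle (a point): where to grip this tub's black stub handle: a level bar 16 mm wide and 16 mm thick (56 to 72 mm above the table), reaching from 45 to 95 mm from the tub's axis; this point is 78 mm from the axis, at mid height; x axis points at the tub
- tub_3_rim (a point): centre of this tub's mouth, at rim height (75 mm). Inside is a black rubber seal ring, its top 4 mm below the rim at first; it takes about 5 N to push down and stays where it is pushed
- lid_3: round steel lid, lying knob up, all alike, fits any tub: plug 76 mm across, 12 mm deep, bevelled below; disc 92 mm across, 5 mm thick; black knob 22 mm across, 28 mm tall. Origin: centre of the plug's underside, z up. Laid loosely on a tub the plug rests on the seal, disc 8 mm above the rim; pressed home, the disc lies on the rim, origin 63 mm above the tub's underside
- mark_1: ring of pale tape stuck flat on the table (nothing to bump into), 116 mm inside and 132 mm outside diameter, all three alike; any tub may go on any mark. Origin: centre of the ring
- mark_2: ring of pale tape stuck flat on the table (nothing to bump into), 116 mm inside and 132 mm outside diameter, all three alike; any tub may go on any mark. Origin: centre of the ring
- mark_3: ring of pale tape stuck flat on the table (nothing to bump into), 116 mm inside and 132 mm outside diameter, all three alike; any tub may go on any mark. Origin: centre of the ring
- chalk_1: white chalk block, three or four are there, all alike: 34 mm long (own x), 22 mm wide (own y), 18 mm high (own z), 25 g, lying on the table. Origin: centre of the 34 by 22 mm underside
- chalk_2: white chalk block, three or four are there, all alike: 34 mm long (own x), 22 mm wide (own y), 18 mm high (own z), 25 g, lying on the table. Origin: centre of the 34 by 22 mm underside
- chalk_3: white chalk block, three or four are there, all alike: 34 mm long (own x), 22 mm wide (own y), 18 mm high (own z), 25 g, lying on the table. Origin: centre of the 34 by 22 mm underside
- chalk_4: white chalk block, three or four are there, all alike: 34 mm long (own x), 22 mm wide (own y), 18 mm high (own z), 25 g, lying on the table. Origin: centre of the 34 by 22 mm underside
- shaker: bystander: stainless shaker bottle with clipped-down black lid, 88 mm across, 184 mm tall, standing at the robot's left; origin: centre of its underside
- dumbbell: bystander: teal vinyl dumbbell, 186 mm long, 60 mm high, lying along its own y beyond the work; origin: under its centre on the table
- stick: bystander: wooden massage stick, 300 mm long along its own y, 36 mm thick, lying beyond the work; origin: under its centre on the table
- jar: bystander: glass jar with a twist lid, 72 mm across, 120 mm tall, standing at the robot's right; origin: centre of its underside
Not all that is in view belongs to the job. Leave any red or yellow look-alike of the tub_2 alone. Leave any orange look-alike of the lid_2 alone.

How it is judged:
By the outcome, as a careful person would: the job done as asked, in the order asked, and still so for the second after the job is handed in, with the robot touching nothing.
Of tub_1, tub_2, tub_3 only 2 to 3 are there at a start; the rules pass over those that are not, and their reading is None.
Of chalk_1, chalk_2, chalk_3, chalk_4 only 3 to 4 are there at a start; the rules pass over those that are not, and their reading is None.
At some moment in a run one of tub_1, tub_2, tub_3, lid_1, lid_2, lid_3 may be knocked a few centimetres aside while the robot is not near it.
Once in a run the grip may slacken for a moment while it holds something.
It also fails if it takes over 210 s, if anything falls off the work surface, if the arm or the gripper's body presses on something with over 40 N, if the wrist force passes 120 N, or if a joint passes its speed limit or range.

## Robot

A 6-joint arm with a two-finger parallel gripper is mounted at the origin on the work surface. World frame = base frame: x ahead of the robot, y to its left, z up, the work surface at z = 0. Lengths are in m, angles in degrees, forces in N, time in s.
With the tool pointing down it reaches from about 0.375 to 0.75 m from the base axis. Payload 9 kg.
Tool frame: the origin (TCP) lies where the fingers leave the gripper's body, on its centre line; the fingertips stand 73 mm ahead of it and the grasp point (between the pads) lies 54 mm ahead of it (robot.tip_reach is the distance from the TCP to the fingertips, in m); z points along the fingers, y is the line along which they close (so a half turn about z gives the same grasp; the last joint's range is limited). The gripper opens to 85 mm and grips with 20 to 120 N. Pads are 22 mm wide; open, the fingers measure 114 mm over their backs; the gripper's body (76 mm by 85 mm) begins 54 mm behind the grasp point. The pads swing forward as they close: fully open they stand 13 mm farther back than shut.
Start: joints at [58.344, 5.964, 5.575, 89.605, 0, 77.527], TCP at [0.197, 0.567, 0.304] pointing down, gripper open.
Joint ranges: [-171.21, 171.21], [-48.23, 106.86], [-62.78, 66.21], [-105.2, 120.99], [-86.42, 89.51], [-180, 180]. Speed limits (degrees/s): [127.2, 127.2, 147.25, 180, 180, 180].

## Interface

Orientations are given as [roll, pitch, yaw] about the fixed x, y, z axes, in that order (R = Rz(yaw) Ry(pitch) Rx(roll)).
In Python, from plant import robot gives the robot as it stands. Calls block until the motion is done:
- robot.move_pose(position, orientation): joint-space move of the TCP to a pose.
- robot.line_to(position, vel=0.15, rotation=None, guard=None): straight line of the TCP; rotation=None keeps the orientation; vel is the mean speed in m/s. With guard (N) it stops when the force on the tool has changed by that much, and returns True; else False.
- robot.goto_joints(angles): joint-space move.
- robot.set_gripper(opening): finger opening in m; the grip force is fixed at half the most; returns when the fingers have stopped.
- robot.pause(seconds).
- robot.ik(position, orientation): joint angles nearest the present ones, or None.
- robot.observe(): the state.
- robot.grab_frame(name): name is "side" or "top" or "wrist"; returns the picture (420x560x3 uint8, blue, green, red); there is no depth.
- robot.get_calibration(name): a dict with "vertical_fov" (degrees; the focal length in pixels is half the picture's height over the tangent of half this angle, whatever the lens; pixels are square), "cx", "cy" (the principal point, pixels), "k1" (the pictures are not rectified: a ray, as slopes to the right and down, at radius r is drawn at 1 + k1 r^2 times it, then the intrinsics apply), "rvec" (rotation vector, rad) and "tvec" (3), from world to camera coordinates, as OpenCV has them. Camera axes: x right, y down, z forward; pixel columns grow to the right and rows downward; lengths in m; the calibration is good to about 2 mm. A picture is of the moment at which its call begins: read the wrist's pose just before it. get_calibration takes no time and is no camera call; for the wrist camera it gives the pose at the moment of the call.
A pose or a line that the arm cannot do raises robot.IKError and nothing moves.
- robot.job_done(): hands the job in; it is judged then, once.
The state is a dict: "time": time; "q": joint angles; "qvel": joint speeds; "joint_torque": joint torques, N m; "tool_pos": TCP position; "tcp_rot": TCP orientation; "ft_force": force on the tool from outside, world axes, zero at the start; "torque": the same for the moment, N m; "gripper_width": finger opening in m; "gripper_force": force on a finger pad.
Only numpy, scipy, OpenCV 4.12 (cv2) and the standard library are available. Lean on these libraries where they do the work, as an engineer would, in place of code of your own. Each camera call takes 0.05 s, during which the arm holds its last target. There are 200 camera calls.

## Working session

There is one attempt and no reset: what is moved stays moved. The work goes in short steps, each a Python script; the robot and the scene stay as the last script left them, time stands still between calls to the robot, and variables do not carry over. Pictures are saved under pics/ and viewed, at most 14 in all, crops included, and the job is handed in when it is done.

```bash
ls; mkdir -p pics
python3 - <<'E'
from plant import robot
import cv2,json
for n in ("top","side"):
    cv2.imwrite(f"pics/{n}0.png",robot.grab_frame(n)); print(n,robot.get_calibration(n))
print(robot.get_calibration("wrist")); o=robot.observe(); print(o)
E
```

```text
pics
top {'vertical_fov': 51.73277202794991, 'cx': 278.04593731836786, 'cy': 209.43901785887928, 'k1': -0.10700744888058782, 'rvec': array([ 2.18094547, -2.20333645,  0.09889781]), 'tvec': array([-0.00253889,  0.52738591,  1.34752612])}
side {'vertical_fov': 49.15180147193791, 'cx': 270.9729909538538, 'cy': 208.6678771174548, 'k1': -0.03113390637778108, 'rvec': array([ 2.16558515, -0.75858485,  0.38263614]), 'tvec': array([-0.39326622,  0.27967906,  1.220407  ])}
{'vertical_fov': 70.96110349713543, 'cx': 278.24350203569736, 'cy': 208.95237816164632, 'k1': -0.048062786335211945, 'rvec': array([-2.34188014, -1.66321192, -0.26559007]), 'tvec': array([-0.59936058, -0.03819615,  0.37822373])}
{'time': 0.1, 'q': array([ 5.83441910e+01,  5.99556399e+00,  5.53060348e+00,  8.96045422e+01,
       -7.57293605e-04,  7.75276666e+01]), 'qvel': array([ 0.00986512, -0.09649386,  0.16514657, -0.06047519,  0.03429169,
       -0.03235389]), 'joint_torque': array([ 5.69671553e-03, -5.58204710e+01,  5.04721498e+01,  1.30429957e-02,
       -2.94428783e-04,  9.86563407e-06]), 'tool_pos': array([0.19702358, 0.56649762, 0.30318753]), 'tcp_rot': array([-1.79931974e+02, -1.42709496e-02,  1.60816516e+02]), 'ft_force': array([ 0.44093695,  0.18923591, -0.36461734]), 'torque': array([ 0.02324364, -0.02310635,  0.02219506]), 'gripper_force': 0.0, 'gripper_width': 0.08551787560764475}
```

View pics/top0.png

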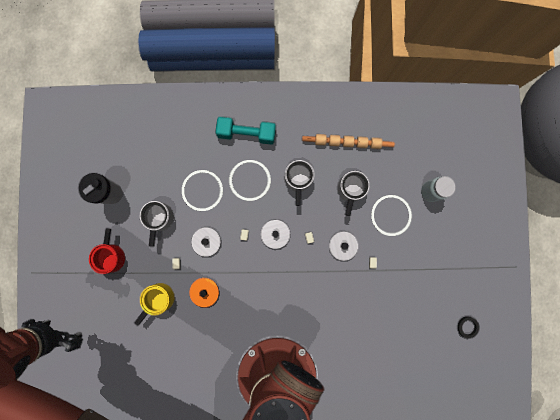

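View pics/side0.png

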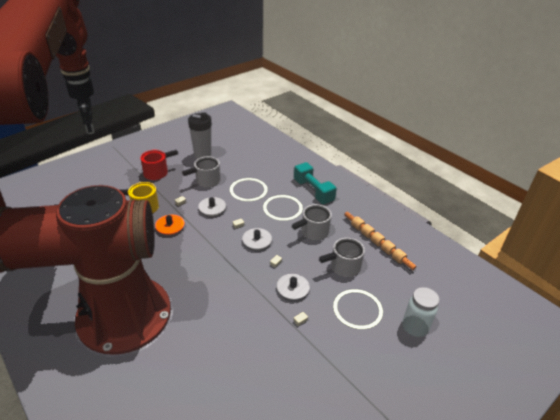

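The top view shows these candidates:
- **Steel tubs:** (155,215), (299,175) and (354,185). Look-alikes are red (106,258) and yellow (156,300).
- **Steel lids:** (206,241), (276,234) and (343,246). The look-alikes are orange (204,292) and a black ring (468,327).
- **Rings:** (202,190), (250,180) and (391,215).
- **Chalk:** (176,264), (244,235), (309,238) and (373,263).

I choose the steel tubs and lids. Next I'll get coarse positions and a closer wrist view.

```bash
cat > h.py <<'E'
from plant import robot
import cv2, numpy as np
from scipy.spatial.transform import Rotation as Rn
def cam(n):
    c=robot.get_calibration(n); f=210/np.tan(np.radians(c["vertical_fov"]/2))
    R=cv2.Rodrigues(np.array(c["rvec"]))[0]; t=np.array(c["tvec"])
    return dict(K=np.array([[f,0,c["cx"]],[0,f,c["cy"]],[0,0,1.]]),d=np.array([c["k1"],0,0,0.]),R=R,t=t,C=-R.T@t)
def ray(c,uv,z):
    """pixels -> world points on plane z"""
    p=cv2.undistortPoints(np.array(uv,float).reshape(-1,1,2),c["K"],c["d"]).reshape(-1,2)
    w=np.c_[p,np.ones(len(p))]@c["R"]
    return c["C"]+w*((z-c["C"][2])/w[:,2])[:,None]
def proj(c,P):
    return cv2.projectPoints(np.array(P,float).reshape(-1,1,3),cv2.Rodrigues(c["R"])[0],c["t"],c["K"],c["d"])[0].reshape(-1,2)
def shot(n,name=None):
    c=cam(n); im=robot.grab_frame(n)
    if name: cv2.imwrite(f"pics/{name}.png",im)
    return c,im
E
python3 - <<'E'
from h import *
np.set_printoptions(precision=4,suppress=True)
c,im=shot("top")
for n,z,l in (("tub",.075,[(155,215),(299,175),(354,185)]),("lid",.017,[(206,241),(276,234),(343,246)]),("mark",0,[(202,190),(250,180),(391,215)]),("chalk",.018,[(176,264),(244,235),(309,238),(373,263)])):
    print(n,ray(c,l,z)[:,:2].tolist())
w=cam("wrist"); o=robot.observe(); R=Rn.from_euler("xyz",o["tcp_rot"],degrees=True)
print("cam in tool",R.inv().apply(w["C"]-o["tool_pos"]), "axes",R.inv().as_matrix()@w["R"].T)
for yaw in (0,90,180,-90):
  for p in ((.45,.15,.4),(.45,-.15,.4),(.5,0,.45)): print(yaw,p,robot.ik(p,[180,0,yaw]))
E
```

```text
tub [[0.5099126546572003, 0.3669056416370142], [0.6279631113772675, -0.0720204483352822], [0.5959992196459845, -0.24020326355806887]]
lid [[0.4300989199517192, 0.2198628139234312], [0.4500189577812101, -0.0006838697895044897], [0.40970731739144456, -0.21196860362279082]]
mark [[0.5937290436504066, 0.23544579208329502], [0.624556006160809, 0.08092628617650027], [0.5072004351338968, -0.37357880543590183]]
chalk [[0.35862614290059813, 0.31457653693962107], [0.4478706335221232, 0.09999314295786597], [0.43627066822856964, -0.10450961831024802], [0.35465624539013374, -0.3065320214156416]]
cam in tool [ 0.0807 -0.0007 -0.0685] axes [[-0.0008 -0.9504 -0.311 ]
 [ 1.     -0.0013  0.0013]
 [-0.0016 -0.311   0.9504]]
0 (0.45, 0.15, 0.4) [   2.5789  -13.1638   -2.6856  100.4782    0.     -177.4211]
0 (0.45, -0.15, 0.4) [-34.291  -13.1638  -2.6856 100.4782   0.     145.709 ]
0 (0.5, 0, 0.45) [-15.0226  -6.2196   8.9514 105.171    0.     164.9774]
90 (0.45, 0.15, 0.4) [  2.5789 -13.1638  -2.6856 100.4782   0.      92.5789]
90 (0.45, -0.15, 0.4) [-34.291  -13.1638  -2.6856 100.4782   0.      55.709 ]
90 (0.5, 0, 0.45) [-15.0226  -6.2196   8.9514 105.171    0.      74.9774]
180 (0.45, 0.15, 0.4) [  2.5789 -13.1638  -2.6856 100.4782   0.       2.5789]
180 (0.45, -0.15, 0.4) [-34.291  -13.1638  -2.6856 100.4782   0.     -34.291 ]
180 (0.5, 0, 0.45) [-15.0226  -6.2196   8.9514 105.171    0.     -15.0226]
-90 (0.45, 0.15, 0.4) [  2.5789 -13.1638  -2.6856 100.4782   0.     -87.4211]
-90 (0.45, -0.15, 0.4) [ -34.291   -13.1638   -2.6856  100.4782    0.     -124.291 ]
-90 (0.5, 0, 0.45) [ -15.0226   -6.2196    8.9514  105.171     0.     -105.0226]
```

Run:
```python
from h import *
import pickle
for k,y in enumerate((.2,-.2)):
    robot.move_pose([.42,y,.45],[180,0,180]); robot.pause(.3)
    c,im=shot("wrist",f"w{k}"); pickle.dump((c,im),open(f"w{k}.pkl","wb"))
print(robot.observe()["time"])
a,b=[cv2.imread(f"pics/w{k}.png")[::-1,::-1] for k in (0,1)]
cv2.imwrite("pics/wb.png",cv2.resize(np.hstack([a,b]),(800,300),interpolation=cv2.INTER_AREA))
```

```text
3.9917
```

View pics/w0.png

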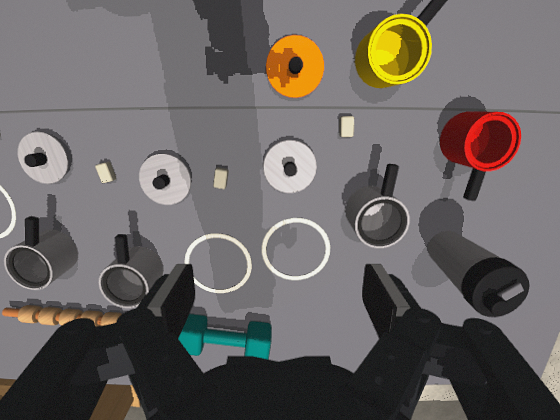

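View pics/w1.png

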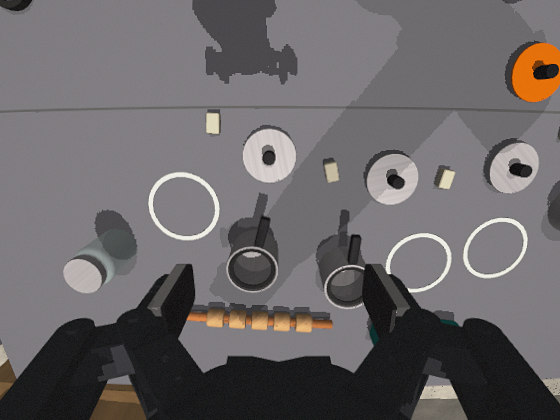

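The wrist views confirm the choice. In w0 the steel tub A is at (382,222), the lids are at (290,166) and (165,179), and the rings at (296,249) and (218,263). In w1 the tubs are at (253,270) and (347,285), the lid at (269,154), and a ring at (184,206). The red and yellow tubs and the orange lid are clearly separate from these.

```bash
cat >> h.py <<'E'
from scipy.optimize import least_squares
def circ(c,im,ctr,r,z,win=(.25,.15,.1)):
    """fit circle of known radius: outward bright->dark edge at height z; returns centre, rms(mm), n"""
    g=cv2.GaussianBlur(im,(3,3),0).astype(np.float32).mean(2); ctr=np.array(ctr[:2],float)
    a=np.radians(np.arange(0,360,4))
    for w in win:
        rr=np.arange(r*(1-w),r*(1+w),.0005)
        P=np.stack([ctr[0]+np.outer(np.cos(a),rr),ctr[1]+np.outer(np.sin(a),rr),np.full((len(a),len(rr)),z)],-1)
        uv=proj(c,P).reshape(len(a),len(rr),2).astype(np.float32)
        v=cv2.remap(g,uv[...,0],uv[...,1],cv2.INTER_LINEAR)
        d=v[:,4:]-v[:,:-4]; k=d.argmin(1); ok=d.min(1)<-15
        p=P[np.arange(len(a)),k+2,:2][ok]
        if ok.sum()<12: return ctr,99,int(ok.sum())
        res=lambda q:np.hypot(*(p-q).T)-r
        s=least_squares(res,ctr,loss="soft_l1",f_scale=.001); ctr=s.x
    return ctr,float(1e3*np.median(abs(res(ctr)))),int(ok.sum())
def handle(c,im,ctr):
    """direction (deg) from handle to tub axis, from very dark pixels at handle top height"""
    m=cv2.inRange(im.max(2),0,42); v,u=np.nonzero(m); q=ray(c,np.c_[u,v],.072)[:,:2]-ctr
    d=np.hypot(*q.T); q=q[(d>.052)&(d<.1)&(q[:,0]<0)]
    return (np.degrees(np.arctan2(*(-q.mean(0))[::-1])),len(q)) if len(q) else (0,0)
def chalk(c,im,ctr):
    b,g,r=[im[...,i].astype(int) for i in range(3)]
    m=((r-b>14)&(r-b<80)&(r>110)).astype(np.uint8); u0,v0=proj(c,[*ctr[:2],.018])[0]
    n,l,s,ce=cv2.connectedComponentsWithStats(m); o=[(np.hypot(*(ce[i]-(u0,v0))),i) for i in range(1,n) if s[i,4]>40]
    if not o or min(o)[0]>15: return None
    v,u=np.nonzero(l==min(o)[1]); q=ray(c,np.c_[u,v],.018)[:,:2].astype(np.float32)*1000
    (x,y),(w,h),a=cv2.minAreaRect(q); a=a if w>h else a+90
    return x/1e3,y/1e3,(a+90)%180-90,max(w,h),min(w,h)
E
python3 - <<'E'
from h import *
import pickle
np.set_printoptions(precision=4,suppress=True)
seeds=dict(tub=(.075,.045,[(382,222,0),(253,270,1),(347,285,1)]),lid=(.017,.046,[(290,166,0),(165,179,0),(269,154,1),(392,178,1),(514,167,1),(43,156,0)]),
 mark=(0,.066,[(296,249,0),(218,263,0),(184,206,1),(418,263,1),(495,248,1)]),chalk=(.018,0,[(347,126,0),(221,178,0),(331,170,1),(213,123,1),(446,178,1),(105,172,0)]))
V=[pickle.load(open(f"w{k}.pkl","rb")) for k in (0,1)]
tc,ti=shot("top")
for n,(z,r,l) in seeds.items():
    for u,v,k in l:
        c,im=V[k]; p=ray(c,[(u,v)],z)[0]
        if n=="chalk": print(n,k,p[:2],np.round(chalk(c,im,p),4)); continue
        f=circ(c,im,p,r,z); t=circ(tc,ti,f[0],r,z)
        print(n,k,f[0],np.round(f[1],2),f[2],"top",t[0],np.round(t[1],2),t[2],handle(c,im,f[0]) if n=="tub" else "")
print(robot.tip_reach)
E
```

```text
tub 0 [0.5081 0.3686] 0.08 90 top [0.5098 0.3703] 0.7 65 (np.float64(-0.9753823063214356), 144)
tub 1 [ 0.5943 -0.2444] 0.43 89 top [ 0.5959 -0.242 ] 0.36 43 (np.float64(-13.468231807109722), 105)
tub 1 [ 0.6288 -0.0751] 0.43 64 top [ 0.6311 -0.0724] 0.75 62 (np.float64(-39.441417485702516), 216)
lid 0 [0.4273 0.22  ] 1.08 90 top [0.4288 0.222 ] 0.78 90 
lid 0 [0.449  0.0016] 0.68 90 top [0.4511 0.0026] 1.03 90 
lid 1 [ 0.4094 -0.215 ] 1.06 90 top [ 0.4114 -0.2137] 1.08 74 
lid 1 [0.4495 0.0001] 0.65 90 top [0.4512 0.0027] 0.96 90 
lid 1 [0.4277 0.2188] 0.61 90 top [0.4288 0.2217] 0.91 90 
lid 0 [ 0.409  -0.2127] 0.63 90 top [ 0.4114 -0.2137] 1.01 74 
mark 0 [0.5922 0.2343] 0.42 90 top [0.5938 0.2361] 0.61 90 
mark 0 [0.6236 0.0809] 0.4 84 top [0.6253 0.0828] 0.86 90 
mark 1 [ 0.5057 -0.3752] 0.36 90 top [ 0.5081 -0.3736] 0.52 44 
mark 1 [0.6238 0.081 ] 0.47 78 top [0.6253 0.0829] 0.74 90 
mark 1 [0.5929 0.2344] 0.41 90 top [0.5939 0.2362] 0.64 90 
chalk 0 [0.3593 0.3139] [ 0.3594  0.314   3.4776 32.8448 20.0013]
chalk 0 [0.4465 0.1016] [  0.448    0.0994 -10.0361  34.0022  21.3114]
chalk 1 [ 0.4331 -0.1085] [ 0.4367 -0.1075 13.8296 33.0723 21.7017]
chalk 1 [ 0.355  -0.3062] [ 0.3547 -0.3079 -3.3415 33.4228 19.9015]
chalk 1 [0.4463 0.0957] [  0.4484   0.0971 -11.9089  33.6229  22.0455]
chalk 0 [ 0.4349 -0.1017] [ 0.4359 -0.1045 14.0751 33.5253 22.0094]
0.0726
```

```bash
cat >> h.py <<'E'
TR=.0726
def go(p,yaw=180,vel=.25,guard=None): return robot.line_to(list(map(float,p)),vel=vel,rotation=[180,0,float(yaw)],guard=guard)
def state():
    o=robot.observe(); return np.round([o["time"],*o["tool_pos"],o["gripper_width"],o["gripper_force"],*o["ft_force"]],4)
def up(z,vel=.25):
    p=robot.observe()["tool_pos"]; robot.line_to([p[0],p[1],z],vel=vel)
def put_chalk(ch,tub):
    x,y,a=ch
    robot.move_pose([x,y,.19],[180,0,180+a]); robot.set_gripper(.045)
    g=go([x,y,TR+.004],180+a,.15,guard=15); print("down",g,state())
    robot.set_gripper(0.0); print("grip",state())
    up(.20); robot.pause(.2); print("lifted",state())
    if robot.observe()["gripper_width"]<.015: return False
    go([*tub,.20]); go([*tub,TR+.08],vel=.15)
    print("over",state()); robot.set_gripper(.05); robot.pause(.2); up(.2); return True
E
python3 - <<'E'
from h import *
print(put_chalk((.3604,.315,3.5),(.509,.3695)))
robot.move_pose([.42,.25,.40],[180,0,180]); robot.pause(.2)
import pickle
r=shot("wrist","w2"); pickle.dump(r,open("w2.pkl","wb"))
E
```

```text
down False [7.5083 0.3609 0.3153 0.0775 0.0454 0.     0.6001 0.2843 0.1071]
grip [ 7.84170e+00  3.61200e-01  3.15400e-01  7.79000e-02  2.02000e-02
  5.95171e+01 -1.06060e+00  4.83800e-01  6.29340e+00]
lifted [ 8.68330e+00  3.60600e-01  3.15100e-01  1.98500e-01  2.03000e-02
  5.87409e+01 -3.97800e-01 -6.65000e-01 -1.51180e+00]
over [ 9.93330e+00  5.08300e-01  3.69400e-01  1.52900e-01  2.03000e-02
  5.87493e+01  6.82500e-01  2.49300e-01 -4.92800e-01]
True
```

View pics/w2.png

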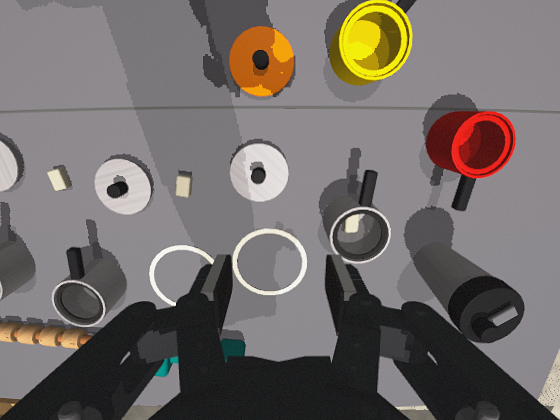

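The view shows chalk inside tub A at (352,222), so the cycle works. Now the remaining three, re-measuring each tub first.

Run:
```python
from h import *
np.set_printoptions(precision=4,suppress=True)
for seed,tub in (((.448,.098),(.6288,-.0751)),((.436,-.106),(.6288,-.0751)),((.3547,-.3079),(.5943,-.2444))):
    robot.move_pose([.40,(seed[1]+tub[1])/2,.42],[180,0,180]); robot.pause(.25)
    c,im=shot("wrist"); t=circ(c,im,tub,.045,.075); ch=chalk(c,im,seed); print("tub",t,"chalk",ch)
    if t[1]>1 or ch is None: print("STOP"); break
    if not put_chalk((ch[0]+.001,ch[1]+.001,ch[2]),t[0]+.001): break
for k,y in enumerate((.2,-.2)):
    robot.move_pose([.36,y,.45],[180,0,180]); robot.pause(.3); shot("wrist",f"c{k}")
a,b=[cv2.imread(f"pics/c{k}.png")[:340] for k in (0,1)]
cv2.imwrite("pics/cc.png",cv2.resize(np.vstack([a,b]),(494,600),interpolation=cv2.INTER_AREA))
```

```text
tub (array([ 0.6284, -0.0748]), 0.05902944995752821, 32) chalk (0.4475269775390625, 0.09793710327148437, -11.011001586914062, 34.2531852722168, 22.048622131347656)
down False [15.4667  0.4491  0.0989  0.0774  0.0448  0.      0.92   -0.3236  0.2061]
grip [15.8     0.4494  0.0989  0.0779  0.0203 59.4584 -0.9131 -0.1507  5.7316]
lifted [16.6417  0.4487  0.0989  0.1985  0.0204 58.7155  0.2991  0.0921 -0.8086]
over [18.2583  0.629  -0.0733  0.1529  0.0206 58.7001  0.3386  0.0732  0.3733]
tub (array([ 0.6287, -0.0747]), 0.026500142525125864, 86) chalk (0.43607650756835936, -0.1068962631225586, 12.680490493774414, 34.05007553100586, 21.522899627685547)
down False [22.7583  0.4375 -0.1062  0.0774  0.0449  0.      0.1924 -0.6552 -0.0869]
grip [23.0917  0.4379 -0.1064  0.0779  0.0204 59.4815 -0.7063  0.4379  6.0361]
lifted [23.9333  0.4372 -0.106   0.1986  0.021  38.863  -0.6765  0.0247 -0.0142]
over [25.325   0.6291 -0.0738  0.1529  0.02   64.5203  0.5322  0.0277 -0.0816]
tub (array([ 0.5941, -0.2446]), 0.45503963276813386, 89) chalk (0.3546990966796875, -0.30836447143554685, -0.7889175415039062, 32.271278381347656, 21.972537994384766)
down False [30.0417  0.356  -0.3078  0.0775  0.0447  0.     -0.0606 -0.0153  0.2098]
grip [30.375   0.3562 -0.3081  0.0779  0.0203 59.4735 -1.0844  0.1268  6.3397]
lifted [31.2167  0.3558 -0.3075  0.1985  0.0206 58.7148  0.2459  0.341  -0.2166]
over [32.825   0.5946 -0.2438  0.1528  0.0207 58.7178  0.1104 -0.0736  0.815 ]
```

View pics/cc.png

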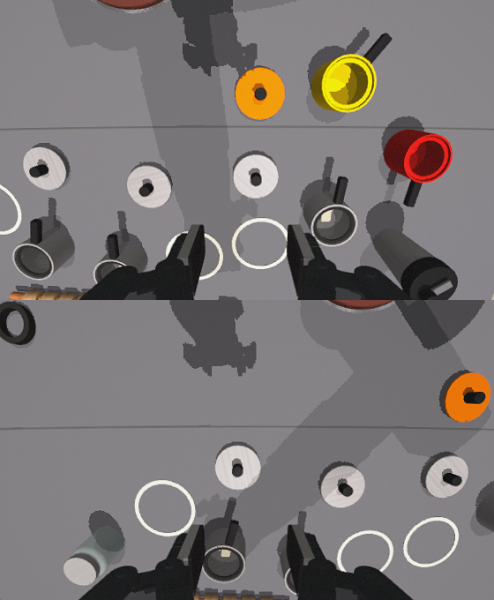

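No loose chalk remains on the table. The grip slackened briefly on the third block but held. Next is the sliding, starting with tub A.

```bash
cat >> h.py <<'E'
def handle2(c,im,ctr):
    m=cv2.inRange(im.max(2),0,42); v,u=np.nonzero(m); q=ray(c,np.c_[u,v],.072)[:,:2]-ctr
    d=np.hypot(*q.T); q=q[(d>.055)&(d<.092)&(q[:,0]<-.03)&(abs(q[:,1])<.05)]
    return np.degrees(np.arctan2(*(-q.mean(0))[::-1])),len(q),np.round(1e3*q.std(0),1)
def look(ctr,r=.045,z=.075,name=None,dx=.2,h=.42):
    robot.move_pose([ctr[0]-dx,ctr[1],h],[180,0,180]); robot.pause(.3)
    c,im=shot("wrist",name); return c,im,circ(c,im,ctr,r,z)
def slide(tub,mark,name):
    c,im,t=look(tub,name=name); a,n,sd=handle2(c,im,t[0]); print("tub",t,"handle",a,n,sd)
    if t[1]>1 or abs(a)>35 or not 60<n<900: print("STOP"); return
    e=np.array([np.cos(np.radians(a)),np.sin(np.radians(a))]); p=t[0]+.001-.078*e
    robot.set_gripper(.05); go([*p,.2],180+a); go([*p,.1175],180+a,.12,guard=12); print("at",state())
    robot.set_gripper(0); print("grip",state())
    q=robot.observe()["tool_pos"]; d=np.array(mark)-t[0]
    go([q[0]+d[0],q[1]+d[1],q[2]],180+a,.07); print("slid",state())
    robot.set_gripper(.05); up(.2)
    c,im,t=look(mark,name=name+"b"); print("after",t,"err mm",1e3*(t[0]-mark), "mark",circ(c,im,mark,.066,0))
E
python3 - <<'E'
from h import *
np.set_printoptions(precision=4,suppress=True)
slide((.508,.3686),(.5925,.2344),"sA"); print(state())
E
```

```text
tub (array([0.5076, 0.3692]), 0.4674646990545997, 83) handle -3.0310323169390925 49 [10.6  5.9]
STOP
[40.3667  0.3082  0.3684  0.42    0.05    0.     -1.047  -0.6386 -0.2012]
```

Run:
```python
import cv2,numpy as np
a,b=[cv2.imread(f"pics/sA{k}.png")[:380] for k in ("","b")]
cv2.imwrite("pics/sAc.png",cv2.resize(np.hstack([a,b]),(800,271),interpolation=cv2.INTER_AREA))
```

```text
[ WARN:0@0.016] global loadsave.cpp:275 findDecoder imread_('pics/sAb.png'): can't open/read file: check file path/integrity
Traceback (most recent call last):
TypeError: 'NoneType' object is not subscriptable
```

Run:
```python
from h import *
im=cv2.imread("pics/sA.png"); c=cam("wrist"); ctr=np.array([.5076,.3692])
print(proj(c,[*ctr,.075]))
for z in (.072,):
  for x in (.055,.065,.075,.085,.092):
    print(x,[int(im.max(2)[tuple(np.round(proj(c,[ctr[0]-x,ctr[1]+y,z])[0][::-1]).astype(int))]) for y in np.arange(-.03,.031,.004)])
u,v=proj(c,[*ctr,.075])[0].astype(int); cv2.imwrite("pics/sAc.png",cv2.resize(im[v-130:v+60,u-100:u+100],None,fx=2.5,fy=2.5))
```

```text
[[278.75751235 292.96749143]]
0.055 [71, 70, 72, 72, 73, 69, 73, 55, 51, 54, 53, 73, 86, 78, 79, 79]
0.065 [75, 71, 69, 68, 73, 70, 72, 70, 47, 47, 51, 55, 82, 80, 81, 80]
0.075 [63, 64, 61, 67, 72, 72, 72, 71, 38, 48, 51, 42, 95, 81, 81, 100]
0.085 [61, 63, 59, 63, 62, 60, 63, 66, 31, 48, 50, 49, 54, 64, 121, 137]
0.092 [86, 62, 62, 62, 62, 61, 62, 62, 29, 47, 45, 46, 70, 123, 138, 138]
```

View pics/sAc.png

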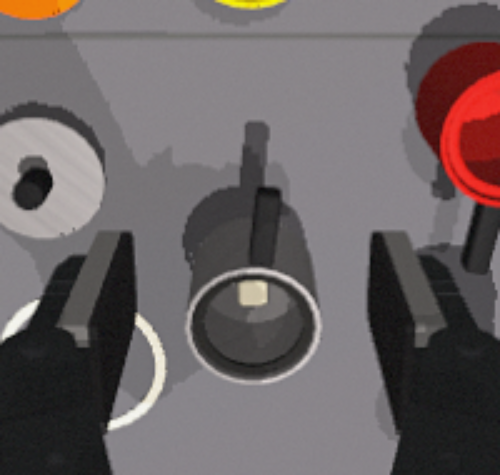

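The close crop shows steel tub A with one chalk inside and its black handle at about crop (265,225), pointing at the robot. The handle reads 45–55 against 60 or more for shadow, so I'll threshold at 56.

```bash
sed -i 's/def handle2(c,im,ctr):/def handle2(c,im,ctr):\n    im=cv2.GaussianBlur(im,(3,3),0)/; /^def handle2/,/^def look/ s/0,42)/0,56)/' h.py
python3 - <<'E'
from h import *
np.set_printoptions(precision=4,suppress=True)
slide((.508,.3686),(.5925,.2344),"sA"); print(state())
E
```

```text
tub (array([0.5074, 0.3692]), 0.4466111612982729, 83) handle -5.387391873217397 237 [10.7  5.2]
at [43.175   0.4312  0.3778  0.1185  0.0501  0.      0.7071 -0.1539  0.3333]
grip [43.575   0.4312  0.3776  0.1185  0.0151 58.7378 -1.5608 -1.4598  5.5716]
slid [46.0083  0.516   0.2435  0.1186  0.0146 58.3787 -1.8899  3.8763  1.7454]
after (array([0.5923, 0.2365]), 0.43675364282252244, 86) err mm [-0.2369  2.1195] mark (array([0.5919, 0.2342]), 0.4698398043540067, 60)
[48.2583  0.3926  0.2344  0.4193  0.0503  0.      0.2496  0.8674 -0.3183]
```

Run:
```python
from h import *
np.set_printoptions(precision=4,suppress=True)
slide((.6287,-.0747),(.6237,.081),"sB"); slide((.5941,-.2446),(.5057,-.3752),"sC"); print(state())
a,b=[cv2.imread(f"pics/s{k}b.png")[:380] for k in "BC"]
cv2.imwrite("pics/sBC.png",cv2.resize(np.hstack([a,b]),(800,271),interpolation=cv2.INTER_AREA))
```

```text
tub (array([ 0.6285, -0.0747]), 0.4763299063817693, 90) handle -3.685961453945896 235 [10.9  5. ]
at [52.      0.5522 -0.0689  0.1184  0.05    0.      0.5103 -0.5374  0.0373]
grip [52.4     0.5522 -0.069   0.1184  0.0147 59.0986 -1.5651 -0.9498  6.2338]
slid [54.7667  0.5474  0.0868  0.1185  0.015  58.7171  0.579  -4.3035  2.3845]
after (array([0.6236, 0.0813]), 0.4742227781360103, 85) err mm [-0.065  0.281] mark (array([0.6238, 0.0809]), 0.465606311176911, 59)
tub (array([ 0.5941, -0.2447]), 0.24999981420105455, 86) handle -13.658698558853029 247 [10.4  5.6]
at [60.825   0.5196 -0.2256  0.1184  0.0501  0.     -0.5512 -0.6788  0.546 ]
grip [61.225   0.5197 -0.2257  0.1185  0.0149 59.1029 -1.1564  0.0976  5.8135]
slid [63.625   0.4318 -0.3555  0.1185  0.0149 58.6906  3.5801  3.1628  1.5933]
after (array([ 0.5064, -0.3736]), 0.250369054207205, 70) err mm [0.7437 1.6194] mark (array([ 0.5056, -0.3755]), 0.38990346619684896, 54)
[65.8833  0.3059 -0.3751  0.4194  0.0494  0.     -0.1989  0.188   0.9958]
```

View pics/sBC.png

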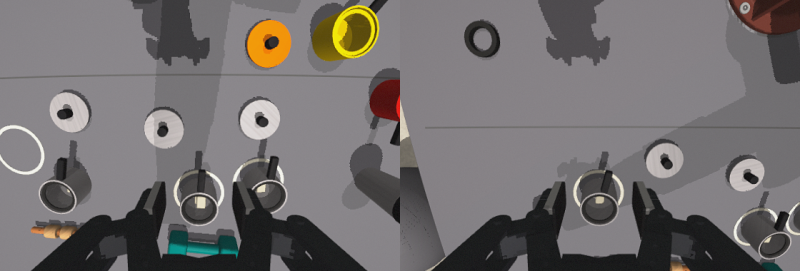

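Each tub stands in its own ring, and chalk is visible in all three. Next I grip the first lid both ways to measure the camera bias, then close the tub.

```bash
cat >> h.py <<'E'
ZG=.097
def grip_lid(p,yaw=180):
    robot.set_gripper(.045); robot.move_pose([*p,.17],[180,0,yaw]); g=go([*p,ZG],yaw,.12,guard=12)
    robot.set_gripper(0); print("grip",g,state())
def place(tub):
    zg=robot.observe()["tool_pos"][2]; up(.24); robot.pause(.2); print("lift",state(),"zg",zg)
    if robot.observe()["gripper_width"]<.017: print("LOST"); return
    go([*tub,.24]); go([*tub,zg+.082],vel=.1); print("above",state())
    g=go([*tub,zg+.060],vel=.015,guard=30); s=state(); print("press",g,s,"origin z",round(s[3]-zg,4))
def lookb(p,r,z,b=np.zeros(2),name=None):
    c,im,t=look(np.array(p),r,z,name=name); return t[0]-b,t[1],t[2]
E
python3 - <<'E'
from h import *
np.set_printoptions(precision=4,suppress=True)
t=lookb((.4275,.2195),.046,.017); print(t)
p=t[0]+.001; grip_lid(p); robot.set_gripper(.045); up(.17)
grip_lid(p,90); o=robot.observe()["tool_pos"]; robot.set_gripper(.045); up(.17)
t=lookb(t[0],.046,.017,name="lidA"); b=t[0]-o[:2]; print("lid cam",t,"tool",o,"bias mm",1e3*b); print(state())
np.save("b.npy",b)
E
```

```text
(array([0.4265, 0.22  ]), 0.6313520170606879, 90)
grip False [70.925   0.4283  0.2212  0.0983  0.0197 58.5638 -1.5487 -0.0681  6.3972]
grip False [74.45    0.4283  0.2212  0.0982  0.02   58.6697 -0.5163 -0.2748  6.5541]
lid cam (array([0.4267, 0.2216]), 0.6571854101566146, 90) tool [0.4283 0.2212 0.0982] bias mm [-1.6484  0.4486]
[76.8917  0.2267  0.22    0.4197  0.0449  0.      0.1192 -0.7706 -0.3855]
```

Run:
```python
from h import *
np.set_printoptions(precision=4,suppress=True)
b=np.array([-.0014,.0003])
t=lookb((.5923,.2365),.045,.075,b); print("tub true",t)
grip_lid((.4282,.2212)); place(t[0])
robot.set_gripper(.045); up(.24)
l=lookb(t[0],.046,.080,b,name="A_closed"); print("lid",l,state()); c,im=shot("side")
u,v=proj(c,[*t[0],.08])[0].astype(int); cv2.imwrite("pics/sideA.png",cv2.resize(im[v-60:v+60,u-70:u+70],None,fx=4,fy=4,interpolation=cv2.INTER_CUBIC))
```

```text
tub true (array([0.5936, 0.2363]), 0.012694615643901036, 86)
grip False [80.2583  0.429   0.2213  0.0983  0.0199 58.5564 -0.7546 -0.3367  5.7007]
lift [81.1833  0.4282  0.2212  0.2381  0.0199 58.6544 -0.0282 -0.8601 -1.3325] zg 0.09830366425477416
above [82.7417  0.5938  0.2363  0.1809  0.02   58.6541 -0.5903  0.0183 -0.6048]
press False [ 84.3583   0.5937   0.2364   0.1613   0.0199  60.9511 -11.6742  -3.446
  23.2024] origin z 0.063
lid (array([0.5927, 0.2364]), 0.6211588530363743, 88) [86.6     0.3939  0.2362  0.4195  0.0449  0.      0.9117  0.0912  0.2954]
```

View pics/sideA.png

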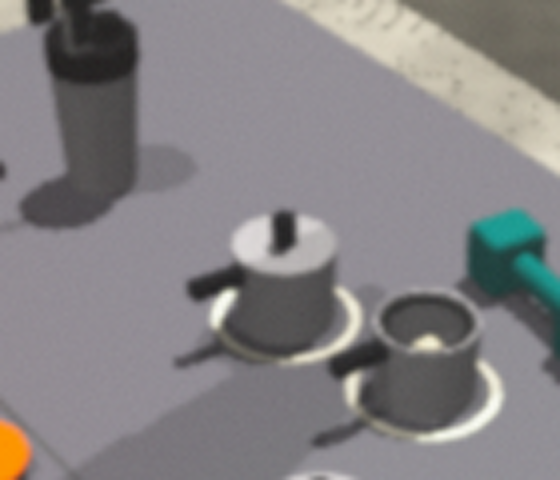

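Lid A is home: its origin reads 63.0 mm and it lies flat in the side view. Now B and C.

```bash
cat > bc.py <<'E'
from h import *
np.set_printoptions(precision=4,suppress=True)
b=np.array([-.0010,.0003])
for n,lid,tub in (("B",(.449,.001),(.6236,.0813)),("C",(.4092,-.214),(.5064,-.3736))):
    l=lookb(lid,.046,.017,b); t=lookb(tub,.045,.075,b); print(n,"lid",l,"tub",t)
    if l[1]>1.3 or t[1]>1: print("STOP"); break
    grip_lid(l[0]); o=robot.observe()
    if not .018<o["gripper_width"]<.024: print("BADGRIP"); break
    place(t[0]); o=robot.observe(); robot.set_gripper(.045); up(.24)
    print("lid",lookb(t[0],.046,.080,b),state())
robot.move_pose([.30,.4,.40],[180,0,180]); robot.pause(.3)
shot("top","topf"); shot("side","sidef"); print(state())
E
python3 bc.py
```

```text
Traceback (most recent call last):
  File "bc.py", line 5, in <module>
    l=lookb(lid,.046,.017,b); t=lookb(tub,.045,.075,b); print(n,"lid",l,"tub",t)
  File "h.py", line 91, in lookb
    c,im,t=look(np.array(p),r,z,name=name); return t[0]-b,t[1],t[2]
           ~~~~^^^^^^^^^^^^^^^^^^^^^^^^^^^
  File "h.py", line 69, in look
    robot.move_pose([ctr[0]-dx,ctr[1],h],[180,0,180]); robot.pause(.3)
    ~~~~~~~~~~~~~~~^^^^^^^^^^^^^^^^^^^^^^^^^^^^^^^^^^
plant.IKError: the arm cannot take that pose within its joint ranges
```

```bash
sed -i 's/l=lookb(lid,.046,.017,b);/q=look(np.array(lid),.046,.017,dx=.07)[2]; l=(q[0]-b,*q[1:]);/' bc.py; python3 bc.py
```

```text
B lid (array([0.4499, 0.0006]), 0.6187702256968581, 90) tub (array([0.6246, 0.0808]), 0.4592219856975818, 86)
grip False [91.0917  0.4507  0.0004  0.0983  0.0192 58.4421 -0.8408 -0.403   5.7092]
lift [92.0167  0.4499  0.0006  0.2382  0.0195 58.6536 -0.066  -0.5728 -0.6043] zg 0.09825622281598696
above [93.6833  0.6248  0.0807  0.1809  0.0203 58.6626 -0.2493  0.2685 -1.1443]
press False [ 95.3      0.6248   0.0808   0.1612   0.0202  61.1557 -12.3808   0.026
  24.6968] origin z 0.0629
lid (array([0.6236, 0.0807]), 0.6254834716355046, 88) [97.5417  0.4249  0.0808  0.4195  0.0449  0.     -0.4992  0.4099  0.5024]
C lid (array([ 0.4101, -0.2154]), 0.9945039418549697, 90) tub (array([ 0.5075, -0.3739]), 0.3907058384180692, 67)
grip False [102.6167   0.4107  -0.216    0.0982   0.0195  58.7122  -1.8844  -0.4563
   6.5737]
lift [103.5417   0.4102  -0.2155   0.2382   0.0196  58.663    0.3082  -0.354
  -1.2987] zg 0.09824887931584574
above [105.1833   0.5076  -0.374    0.1808   0.0199  58.6716  -0.9044  -0.3867
  -1.3183]
press False [106.8      0.5076  -0.3739   0.1612   0.0197  61.0379  -9.0898   7.5379
  24.3552] origin z 0.063
lid (array([ 0.5065, -0.3742]), 0.657993354431903, 88) [109.0417   0.3078  -0.3738   0.4195   0.045    0.       0.4662   0.7384
  -0.4426]
[112.175    0.3001   0.3999   0.4      0.0449   0.      -0.798   -0.1244
   0.0918]
```

View pics/sidef.png

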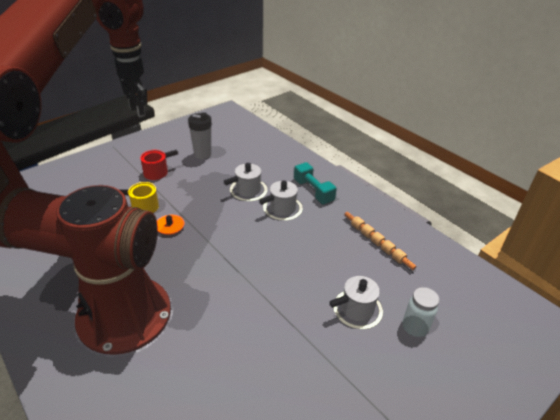

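View pics/topf.png

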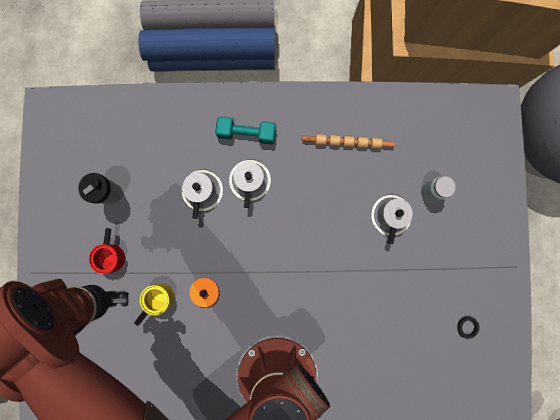

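All three tubs are closed inside their rings and the bystanders haven't moved. One numeric check, then I hand in.

Run:
```python
from h import *
c,im=shot("top"); ok=True
for m in ((.5938,.2361),(.6253,.0828),(.5081,-.3736)):
    l=circ(c,im,m,.046,.08); d=1e3*(l[0]-m); print(l,d); ok&=np.hypot(*d)<7
if ok: print(robot.job_done())
```

```text
(array([0.59431422, 0.23915954]), 0.8319895515149986, 84) [0.51422202 3.05954144]
(array([0.62782721, 0.08383646]), 1.871624551719131, 83) [2.52721461 1.03646162]
(array([ 0.50799482, -0.37218601]), 0.9514044843603048, 83) [-0.10518087  1.41399479]
the job is handed in; nothing more can be done
None
```

Job handed in at about 112 s: all four chalk blocks are in the tubs, each tub is within about 3 mm of the centre of its own ring, all three lids are pressed fully home (origin at 63 mm), and the bystanders and look-alikes were left untouched.

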